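# Fit the quick-change collar to the bench polisher

### The job

Fit the quick-change collar to the bench polisher: lift the loose cover plate off the two pins on the machine's deck by its black bar handle, lay it flat, handle up, on the free table beside or in front of the machine and let go of it, then stand the knurled collar spigot-down in the socket that the plate had covered. The keyways are hidden in the underside of its spigot, so turn the collar, pressing lightly, until they drop over the drive pins down in the socket; then push it fully home against the ejector spring, its knurled rim flush on the deck, and finish while still holding it pushed home so that I can do up the lock screw: do not let go, it springs back up. Leave the jar, spray bottle, pen and sanding stick where they stand.

Things in the scene. Friction and masses are not known exactly. Their poses are not given: they have to be found in the camera images.
- polisher: bench polisher: grey cast box, fixed, 126 (its x) x 146 (its y) mm, flat aluminium deck 75 mm above the table; dial and rocker on its -x face, a lock screw 20 mm proud of its -y side (leave it). The table before it (0.40 m ahead of the robot and more) is free. Origin under its middle on the table, z up. Two cover pins, 8 mm diameter, 8 mm high, stand on the deck at y = +48 and -48 mm (x = 0).
- socket (a point): centre of the socket's mouth, on the deck, 75 mm above the table; z up, x and y as the polisher's. The socket is a round bore, 39 mm diameter, 26 mm deep, slightly chamfered at the mouth. In it lies a sprung ejector plate, its face 13 mm below the deck; it yields 7 mm and pushes back with 4 N at first, 9 N after 5 mm.
- drive_pins (a point): point on the socket's axis, 8 mm below the deck, level with the tops of the drive pins: three upright pins, 5 mm diameter, 120 degrees apart on a circle of 14.5 mm radius. They belong to a geared spindle that has stopped at any angle (not told; this point's axes do not show it) and cannot be turned by hand.
- cover: loose cover plate lying on the polisher's deck over the socket: bare metal, 72 (its x) x 122 (its y) x 4 mm, 140 to 240 g, with two 11 mm holes at y = +48 and -48 mm over the cover pins. Origin at the middle of its underside, z up. Lift it straight up at least 10 mm to clear the pins.
- handle (a point): middle of the cover's black bar handle, 26 mm above the cover's underside. The bar runs along the cover's y axis on two posts: 13 mm wide (x), 62 mm long (y), 14 mm tall (z), so from 19 to 33 mm above the underside.
- collar: quick-change collar, steel, 95 to 160 g, standing upright on the table, spigot down. Origin at the middle of the spigot's underside, z up. Spigot 36 mm diameter, from 0 to 18 mm up; above it the dark knurled grip, 51 mm diameter, from 18 to 50 mm. Three keyways, 120 degrees apart, 8.4 mm wide, 12 mm deep, are hidden in the spigot's underside, closed to the side; one lies along its x axis.
- rim (a point): centre of the underside of the collar's knurled grip, 18 mm above the collar's origin. Set in the socket the collar first rides on the drive pins, this point 10 mm above the deck; with the keyways over the pins (within about 6 degrees) it drops on the ejector plate, 5 mm above the deck; pushed home it is level with the deck. Let go, it rises 5 mm again.
- jar: bystander: small open glass jar, 41 mm across, 47 mm tall; origin under its middle, z up
- spray: bystander: clear pump spray bottle, 54 mm across, 132 mm tall; origin under its middle, z up
- pen: bystander: short green fibre pen lying on the table, 74 mm long (its y axis), 8 mm thick; origin under its middle, z up
- strip: bystander: white flat sanding stick lying on the table, 150 mm long (its y axis), 13 mm wide, 6 mm thick; origin under its middle, z up
There are look-alikes about, which are no part of the job. Of the things that look like the collar, take the one that is farthest from the robot's base at the start.

How it is judged:
By the outcome, as a careful person would: the job done as asked, in the order asked, and still so for the second after the job is handed in, while the arm keeps its last pose, push and grip.
It also fails if it takes over 72 s, if anything falls off the work surface, if the arm or the gripper's body presses on something with over 40 N, if the wrist force passes 120 N, or if a joint passes its speed limit or range.

### The arm

A 6-joint arm with a two-finger parallel gripper is mounted at the origin on a cart in front of the work surface, level with it; the furniture and walls round the work are solid. World frame = base frame: x ahead of the robot, y to its left, z up, the work surface at z = 0. Lengths are in m, angles in degrees, forces in N, time in s.
With the tool pointing down it reaches from about 0.35 to 0.725 m from the base axis. Payload 4.3 kg.
Tool frame: the origin (TCP) lies on the centre line of the jaws, within the pads' length; the fingertips stand 8 mm ahead of it and the grasp point (between the pads) lies 11 mm behind it; z points along the fingers, y is the line along which they close (so a half turn about z gives the same grasp; the last joint's range is limited). The gripper opens to 85 mm and grips with 20 to 120 N. Pads are 22 mm wide; open, the fingers measure 114 mm over their backs; the gripper's body (76 mm by 85 mm) begins 54 mm behind the grasp point. The pads swing forward as they close: fully open they stand 13 mm farther back than shut.
Start: joints at [60.029, 21.618, 4.641, 73.018, 0, 83.68], TCP at [0.231, 0.527, 0.239] pointing down, gripper open.
Joint ranges: [-156.06, 156.06], [-48.1, 94.91], [-58.44, 69.94], [-101.28, 121.22], [-78.64, 73.56], [-180, 180]. Speed limits (degrees/s): [147.25, 147.25, 180, 180, 180, 180].

### API

Orientations are given as [roll, pitch, yaw] about the fixed x, y, z axes, in that order (R = Rz(yaw) Ry(pitch) Rx(roll)).
In Python, from bench import manip, viewer gives the robot as it stands.
- The arm moves only by the shell command python3 -m jog 'ROWS' [FORCE]. ROWS is JSON, one flat list of numbers, 7 for each row, row after row: the shift along the tool's x, y, z scaled (see below), then the turn, a rotation vector about the tool's x, y, z scaled (see below), then the closure, from 0 (fully open) to 1 (shut). In form: [tx, ty, tz, ax, ay, az, gripper, tx, ty, tz, ax, ay, az, gripper, ...]. A call has 1 to 10 rows; each row shifts and turns the commanded pose from where the row before left it, along the tool's axes as they then stand; what a row does not reach is not made up. The controller multiplies each number of a shift by 0.5 m and each number of a turn by 360 degrees. A row lasts 1/8 s, in which the tool goes at most 62.5 mm and 10.7 degrees, less where a joint would pass 70% of its speed; a pose out of reach is approached as far as the arm can. A call with a number of a shift or a turn outside -1 to 1 is refused whole. A call with a gripper value outside its range is refused whole. The fingers move at their own pace and stop on an object; FORCE is the grip in N (left out, the last holds). Time passes only in rows, so rows that do not move let the fingers close. It gives the time, the measured TCP pose, the force, the opening and the grip force at its end, in the units of the state.
- manip.observe(): the state, without advancing time (a new reading comes with each control period).
- viewer.grab_frame(name): name is "scene" or "side" or "wrist"; returns a dict with "pixels" (480x640x3 uint8, red, green, blue), "mtx" (3x3 intrinsics, pixels), "dist_coeffs" ([k1, k2, p1, p2, k3] as OpenCV has them; the pictures are not rectified), "xyz" and "rotation" of the camera in the world. Camera axes: x right, y up, looking along -z (the intrinsics and any distortion apply to the point x, -y, -z); pixel columns grow to the right and rows downward; lengths in m; the calibration is good to about 2 mm. A picture is of the moment at which its call begins. There is no depth.
- manip.job_done(): hands the job in; it is judged then, once.
The state is a dict: "time_s": time; "joint_pos": joint angles; "qvel": joint speeds; "tau": joint torques, N m; "eef_pos": TCP position; "ee_rot": TCP orientation; "contact_force": force on the tool from outside, world axes, zero at the start; "wrist_torque": the same for the moment, N m; "finger_gap": opening from 0.0 (shut) to 1.0 (fully open); "grasp_force": force on a finger pad.
Only numpy, scipy, OpenCV 4.12 (cv2) and the standard library are available. Lean on these libraries where they do the work, as an engineer would, in place of code of your own. Each camera call takes 0.05 s, during which the arm holds its last target. There are 200 camera calls.

## Working session

There is one attempt and no reset: what is moved stays moved. The work goes in short steps, Python scripts to look and compute and a shell command to move; the robot and the scene stay as the last step left them, time stands still between calls to the robot, and variables do not carry over. Pictures are saved under pics/ and viewed, at most 10 in all, crops included, and the job is handed in when it is done.

```bash
mkdir -p pics; ls; cat > h.py <<'E'
import numpy as np, cv2
from bench import manip, viewer
from scipy.spatial.transform import Rotation as Ro
def Rm(r):
    r=np.array(r,float)
    if r.shape==(3,3): return r
    if r.size==4: return Ro.from_quat(r).as_matrix()
    return Ro.from_euler('xyz',r,degrees=True).as_matrix()
def grab(n):
    f=viewer.grab_frame(n); return f
def ray(f,uv):
    p=cv2.undistortPoints(np.array(uv,float).reshape(-1,1,2),np.array(f['mtx'],float),np.array(f['dist_coeffs'],float)).reshape(-1,2)
    d=np.c_[p[:,0],-p[:,1],-np.ones(len(p))]
    return np.array(f['xyz']),d@Rm(f['rotation']).T
def onz(f,uv,z):
    o,d=ray(f,uv); return o+d*((z-o[2])/d[:,2:3])
def proj(f,P):
    P=np.atleast_2d(P); c=(P-np.array(f['xyz']))@Rm(f['rotation']); c=c*[1,-1,-1]
    return cv2.projectPoints(c.astype(float),np.zeros(3),np.zeros(3),np.array(f['mtx'],float),np.array(f['dist_coeffs'],float))[0].reshape(-1,2)
E
python3 - <<'E'
from h import *
import pickle
for n in ['scene','side','wrist']:
    f=grab(n); cv2.imwrite(f'pics/{n}0.png',f['pixels'][:,:,::-1]); pickle.dump(f,open(f'{n}0.pkl','wb'))
    print(n,f['xyz'],f['rotation'],f['mtx'],f['dist_coeffs'])
print(manip.observe())
E
```

```text
pics
scene [0.22639229 0.3698599  0.86581985] [  40.17976459    0.83878386 -150.51926702] [[533.43277118   0.         319.71675707]
 [  0.         533.43277118 237.06627737]
 [  0.           0.           1.        ]] [-0.05660558  0.          0.          0.          0.        ]
side [ 0.61875501 -0.77913599  1.05807514] [31.06443893  0.78616392  5.48050235] [[571.94881356   0.         318.82454892]
 [  0.         571.94881356 249.32112935]
 [  0.           0.           1.        ]] [0.03768203 0.         0.         0.         0.        ]
wrist [0.15393039 0.56187207 0.37201947] [-18.96820975   0.09066594  66.29901532] [[385.83290023   0.         319.13808889]
 [  0.         385.83290023 239.18735703]
 [  0.           0.           1.        ]] [0.01538603 0.         0.         0.         0.        ]
{'time_s': 0.15, 'joint_pos': array([6.00284502e+01, 2.16536826e+01, 4.58066712e+00, 7.30176349e+01,
       1.60308805e-04, 8.36807192e+01]), 'qvel': array([-0.08402235, -0.15049197,  0.2522181 , -0.00176726, -0.04600788,
       -0.05264255]), 'tau': array([ 9.58837663e-04, -4.64036214e+01,  2.70171046e+01,  1.38833313e-02,
       -5.45612545e-05,  1.74233850e-05]), 'eef_pos': array([0.23042865, 0.52628289, 0.23856256]), 'ee_rot': array([-1.79909918e+02, -1.01371073e-02,  1.56347723e+02]), 'contact_force': array([0.41712658, 0.83662138, 0.23509366]), 'wrist_torque': array([-0.06663109, -0.00602543,  0.04228389]), 'grasp_force': 0.0, 'finger_gap': 0.9999821308210907}
```

View pics/scene0.png

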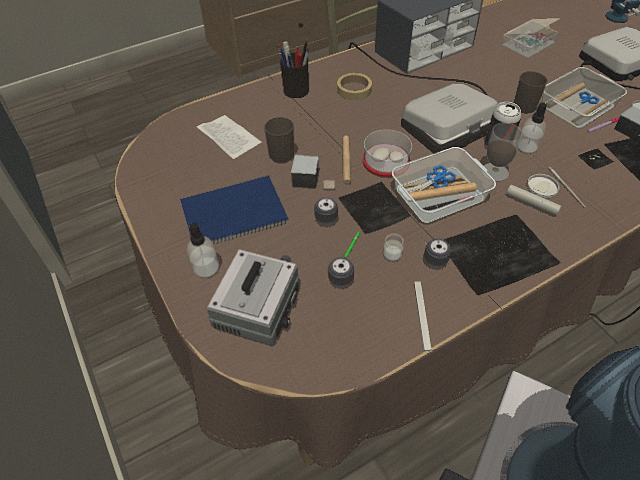

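View pics/side0.png

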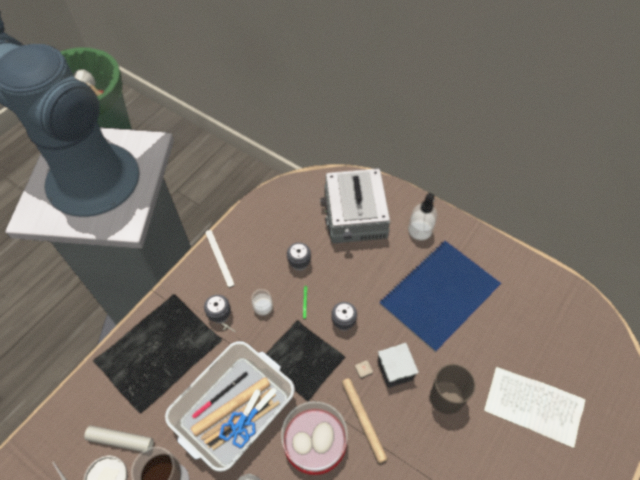

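Three look-alike collars: scene (326,210), (341,271), (437,252), which are side (344,314), (299,255), (217,307). The polisher is at scene (253,290) and its black handle at side (358,189). Other things that matter: jar at scene (393,247), spray at (203,255), pen at (352,245) and stick at (422,315).

```bash
python3 - <<'E'
from h import *
import pickle
S=pickle.load(open('scene0.pkl','rb'));D=pickle.load(open('side0.pkl','rb'))
def tri(a,b):
    o1,d1=ray(S,[a]);o2,d2=ray(D,[b]);d1=d1[0];d2=d2[0]
    t=np.linalg.lstsq(np.c_[d1,-d2],o2-o1,rcond=None)[0]
    p,q=o1+t[0]*d1,o2+t[1]*d2
    return ((p+q)/2).round(4),round(np.linalg.norm(p-q),4)
for n,a,b in [('A',(326,204),(344,309)),('B',(341,265),(299,250)),('C',(437,246),(217,303))]:
    p,e=tri(a,b);print(n,p,e,'onz',onz(S,[a],.05)[0].round(3),onz(D,[b],.05)[0].round(3),'dist',np.hypot(*onz(S,[a],.05)[0][:2]))
# light deck mask: bright low-sat region around machine
for f,roi,nm in [(S,(195,235,310,345),'scene'),(D,(315,160,400,250),'side')]:
    x0,y0,x1,y1=roi
    im=f['pixels'][y0:y1,x0:x1]
    cv2.imwrite(f'pics/m_{nm}.png',cv2.resize(im,None,fx=4,fy=4,interpolation=2)[:,:,::-1])
    g=im.max(2); dark=((g<55)).astype(np.uint8)
    n,l,s,c=cv2.connectedComponentsWithStats(dark)
    for i in range(1,n):
        if s[i,4]>60: print(nm,s[i],c[i]+[x0,y0])
ims=[]
for f,c in [(S,(326,210)),(S,(341,271)),(S,(437,252)),(D,(344,314)),(D,(299,255)),(D,(217,307))]:
    ims.append(cv2.resize(f['pixels'][c[1]-20:c[1]+20,c[0]-20:c[0]+20],(240,240),interpolation=2))
a=np.vstack([np.hstack(ims[:3]),np.hstack(ims[3:])])[:,:,::-1];cv2.imwrite('pics/col.png',a)
ms=cv2.imread('pics/m_scene.png');md=cv2.imread('pics/m_side.png')
h=max(ms.shape[0],md.shape[0]);P=lambda i:cv2.copyMakeBorder(i,0,h-i.shape[0],0,0,0)
m=np.hstack([P(ms),P(md)]);print(ms.shape,md.shape);cv2.imwrite('pics/m.png',m)
E
```

```text
A [ 0.6081 -0.3074  0.0531] 0.0006 onz [ 0.609 -0.31   0.05 ] [ 0.608 -0.306  0.05 ] dist 0.6835770900970699
B [ 0.506  -0.1819  0.0509] 0.0013 onz [ 0.506 -0.183  0.05 ] [ 0.507 -0.181  0.05 ] dist 0.5376296894808947
C [ 0.3614 -0.315   0.0505] 0.0009 onz [ 0.362 -0.315  0.05 ] [ 0.361 -0.315  0.05 ] dist 0.4799316224308846
scene [ 0  0 10 11 88] [198.75       239.51136364]
scene [ 47  27  19  33 256] [250.83984375 277.359375  ]
scene [ 81  47  23  56 267] [286.38576779 312.28838951]
(440, 460, 3) (360, 340, 3)
```

View pics/m.png

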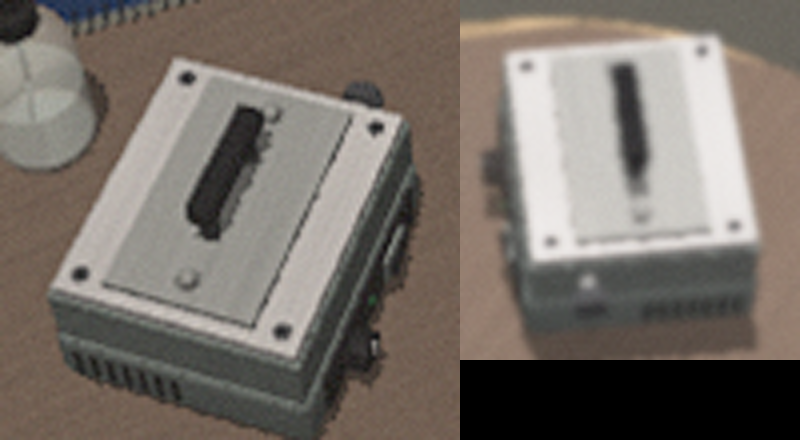

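View pics/col.png

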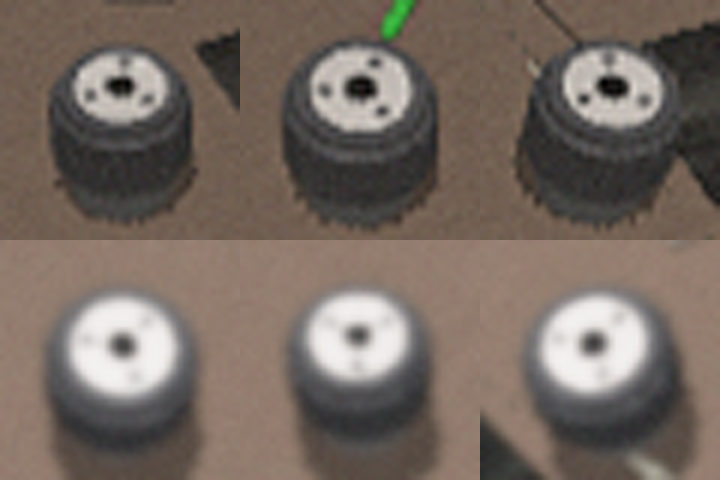

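```bash
python3 - <<'E'
from h import *
import pickle
S=pickle.load(open('scene0.pkl','rb'));D=pickle.load(open('side0.pkl','rb'))
s=lambda L:np.array(L)/4+[195,235]
d=lambda L:(np.array(L)-[460,0])/4+[315,160]
z=.075
c1=onz(S,s([(187,78),(376,127),(282,331),(80,273)]),z); print('deckscrews scene',c1[:,:2].round(4).tolist(),c1.mean(0))
c2=onz(D,d([(527,66),(701,50),(734,226),(550,242)]),z); print('side',c2[:,:2].round(4).tolist(),c2.mean(0))
p=onz(S,s([(270,115),(187,280)]),.083);print('pins',p.round(4),p.mean(0),np.linalg.norm(p[1]-p[0]),np.degrees(np.arctan2(*(p[1]-p[0])[[1,0]])))
print('corn',onz(S,s([(175,60),(410,118),(300,365),(50,292)]),z).round(4))
print('cornD',onz(D,d([(505,52),(717,37),(757,240),(530,262)]),z).round(4))
print('hnd',onz(S,s([(250,110),(205,222)]),.108).round(4),onz(D,d([(624,66),(637,170)]),.108).round(4))
print('scr?',onz(S,s([(362,95)]),.05),onz(D,d([(588,282)]),.05),'A',onz(S,[(326,204.3)],.05),onz(D,[(344.3,311.5)],.05))
print('spray',onz(S,[(203,270)],0.0),onz(D,[(422,235)],0),'jar',onz(S,[(393,247)],.03),'pen',onz(S,[(358,234),(346,256)],0),'strip',onz(S,[(418,283),(427,348)],0),'note',onz(S,[(181,201),(272,178),(287,210),(198,240)],0))
E
```

```text
deckscrews scene [[0.6735, -0.097], [0.5797, -0.1156], [0.5575, -0.002], [0.6521, 0.0165]] [ 0.61567228 -0.04954145  0.075     ]
side [[0.5591, -0.0047], [0.6525, 0.0142], [0.6748, -0.1001], [0.5806, -0.1182]] [ 0.61674622 -0.05220391  0.075     ]
pins [[ 6.227e-01 -9.290e-02  8.300e-02]
 [ 6.046e-01  2.000e-04  8.300e-02]] [ 0.61362823 -0.04635605  0.083     ] 0.094888078225255 100.99147210791523
corn [[ 0.6848 -0.1033  0.075 ]
 [ 0.5685 -0.1277  0.075 ]
 [ 0.5415  0.0084  0.075 ]
 [ 0.6577  0.031   0.075 ]]
cornD [[ 0.5463  0.0039  0.075 ]
 [ 0.6608  0.0239  0.075 ]
 [ 0.6869 -0.1078  0.075 ]
 [ 0.5713 -0.1315  0.075 ]]
hnd [[ 0.6195 -0.0762  0.108 ]
 [ 0.6026 -0.0161  0.108 ]] [[ 0.6117 -0.0264  0.108 ]
 [ 0.6225 -0.0926  0.108 ]]
scr? [[ 0.60694297 -0.14422994  0.05      ]] [[ 0.60145991 -0.1248859   0.05      ]] A [[ 0.60880177 -0.30926798  0.05      ]] [[ 0.60931998 -0.31102075  0.05      ]]
spray [[ 7.62200532e-01 -6.99162418e-02 -1.11022302e-16]] [[ 0.76441735 -0.08998979  0.        ]] jar [[ 0.44199862 -0.2869242   0.03      ]] pen [[ 0.52992024 -0.30720935  0.        ]
 [ 0.52464903 -0.24206565  0.        ]] strip [[ 0.36827725 -0.2505186   0.        ]
 [ 0.29792858 -0.12525497  0.        ]] note [[ 9.26847189e-01 -2.02005782e-01  0.00000000e+00]
 [ 7.85103357e-01 -3.64676960e-01 -1.11022302e-16]
 [ 6.99820396e-01 -2.93998711e-01  0.00000000e+00]
 [ 8.20593341e-01 -1.28496375e-01  1.11022302e-16]]
```

Collar A at scene (326,204) is the farthest at 0.68 m, against 0.54 and 0.48 m for the other two. All three read about 50 mm tall. The machine is centred near (0.616, −0.051) with yaw ≈ 11°.

```bash
cat >> h.py <<'E'
def go(x,y,z,yaw=None,cur=None):
    """print shift (tool units), turn units from measured pose"""
    s=manip.observe(); p=np.array(s['eef_pos']); R=Rm(s['ee_rot'])
    v=R.T@(np.array([x,y,z])-p); y0=s['ee_rot'][2]
    print('tool shift units',(v/.5).round(4),'rows>=',np.linalg.norm(v)/.0625,'yaw',y0.round(2), 'z-turn units', None if yaw is None else round(-(((yaw-y0)+180)%360-180)/360,4))
E
python3 -c "
from h import *
go(.58,-.05,.24,101)
S=__import__('pickle').load(open('scene0.pkl','rb'));print(proj(S,[[.40,.02,0],[.40,-.11,0],[.40,.1,0],[.5,.1,0]]))"
```

```text
tool shift units [-1.1028 -0.7753 -0.0019] rows>= 10.784334250602875 yaw 156.35 z-turn units 0.1537
[[339.32975441 388.51950522]
 [372.49286326 330.70196852]
 [316.2739274  428.51607777]
 [265.17100136 400.18874355]]
```

```bash
python3 -m jog '[-0.05,-0.035,0,0,0,0,0, -0.1,-0.07,0,0,0,0,0, -0.1,-0.07,0,0,0,0,0, -0.1,-0.07,0,0,0,0,0, -0.1,-0.07,0,0,0,0,0, -0.1,-0.07,0,0,0,0,0, -0.1,-0.07,0,0,0,0,0, -0.1,-0.07,0,0,0,0,0, -0.1,-0.07,0,0,0,0,0, -0.1,-0.07,0,0,0,0,0]' && python3 -m jog '[-0.1,-0.07,0,0,0,0,0, -0.05,-0.035,0,0,0,0,0, 0,0,0,0,0,0.0256,0, 0,0,0,0,0,0.0256,0, 0,0,0,0,0,0.0256,0, 0,0,0,0,0,0.0256,0, 0,0,0,0,0,0.0256,0, 0,0,0,0,0,0.0256,0, 0,0,0,0,0,0,0]'
python3 - <<'E'
from h import *
import pickle
f=grab('wrist');pickle.dump(f,open('wrist1.pkl','wb'))
go(.615,-.05,.15,101)
a=f['pixels'].copy()
for z,c in [(.108,(255,0,0))]:
    for u in proj(f,[[.616,-.051,z],[.46,-.085,0]]): cv2.circle(a,tuple(int(v) for v in u),3,c,-1)
cv2.imwrite('pics/w1.png',a[:,:,::-1])
E
```

```text
time_s: 1.4
eef_pos: [0.533, 0.0297, 0.2391]
ee_rot: [180.0, -0.0, 156.3]
contact_force: [0.8, 0.6, 1.2]
finger_gap: 1.001
grasp_force: 0.0
time_s: 2.52
eef_pos: [0.5798, -0.0465, 0.2389]
ee_rot: [-180.0, -0.0, 101.2]
contact_force: [0.2, -0.9, 0.3]
finger_gap: 1.0
grasp_force: 0.0
tool shift units [-0.0205  0.0677  0.1779] rows>= 1.531821011340262 yaw 101.21 z-turn units 0.0006
```

View pics/w1.png

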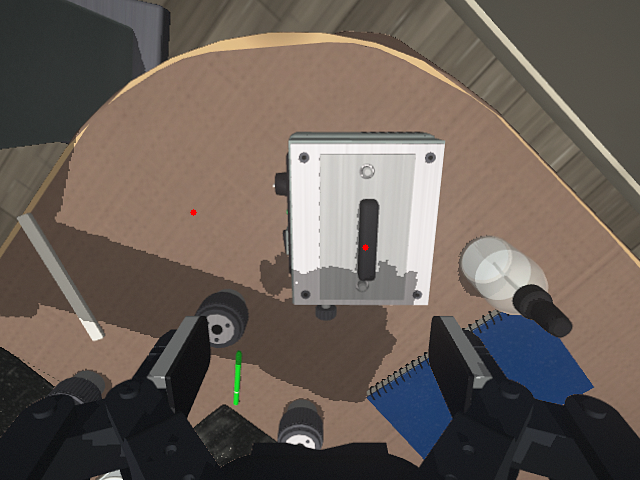

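The wrist view shows the handle bar from (370,200) to (366,280), the cover pins at (367,171) and (363,286), and the deck screws at the corners. The table around (193,213) is free.

```bash
python3 - <<'E'
from h import *
import pickle
f=pickle.load(open('wrist1.pkl','rb'))
c=onz(f,[(304,157),(430,157),(417,294),(306,293)],.075);print(c[:,:2].round(4).tolist(),c.mean(0))
p=onz(f,[(367,171),(363,286)],.083);print('pins',p.round(4).tolist(),p.mean(0),np.linalg.norm(p[1]-p[0]),np.degrees(np.arctan2(*(p[0]-p[1])[[1,0]])))
# dark handle mask
g=f['pixels'].max(2)[185:300,340:400]; m=(g<75).astype(np.uint8)
n,l,s,cc=cv2.connectedComponentsWithStats(m);i=1+np.argmax(s[1:,4]);print(s[i],cc[i]+[340,185])
ys,xs=np.nonzero(l==i);r=cv2.minAreaRect(np.c_[xs+340,ys+185].astype(np.float32));print(r)
b=cv2.boxPoints(r);q=onz(f,b,.108);print('handle',q.round(4).tolist(),q.mean(0))
E
```

```text
[[0.5594, -0.0002], [0.6532, 0.0181], [0.6752, -0.0952], [0.5818, -0.1127]] [ 0.61738947 -0.04750358  0.075     ]
pins [[0.6076, -0.0003, 0.083], [0.6264, -0.0932, 0.083]] [ 0.61701526 -0.04673545  0.083     ] 0.09484868192148611 101.42653269026269
[  18   14   21   83 1442] [367.35159501 239.20249653]
((367.3296203613281, 239.96859741210938), (18.32362937927246, 82.3782958984375), 2.683774948120117)
handle [[0.615, -0.0786, 0.108], [0.6036, -0.0165, 0.108], [0.6163, -0.0146, 0.108], [0.6287, -0.0766, 0.108]] [ 0.61589814 -0.04657826  0.108     ]
```

```bash
python3 -m jog '[-0.015,0.07,0,0,0,0,0, 0,0,0.09,0,0,0,0, 0,0,0.1,0,0,0,0, 0,0,0.07,0,0,0,0, 0,0,0.026,0,0,0,0, 0,0,0,0,0,0,0.5, 0,0,0,0,0,0,0.9, 0,0,0,0,0,0,1, 0,0,0,0,0,0,1, 0,0,0,0,0,0,1]' 40 && python3 -m jog '[0,0,0,0,0,0,1, 0,0,0,0,0,0,1, 0,0,0,0,0,0,1]'
```

```text
time_s: 3.82
eef_pos: [0.6168, -0.0474, 0.0976]
ee_rot: [179.9, 0.0, 101.1]
contact_force: [-0.7, 0.0, 5.0]
finger_gap: 0.142
grasp_force: 40.2
time_s: 4.2
eef_pos: [0.6168, -0.0474, 0.0976]
ee_rot: [179.9, 0.0, 101.1]
contact_force: [-1.3, 0.1, 6.8]
finger_gap: 0.142
grasp_force: 40.3
```

```bash
python3 -m jog '[0,0,-0.02,0,0,0,1, 0,0,-0.04,0,0,0,1, 0,0,-0.05,0,0,0,1, 0,0,-0.05,0,0,0,1, 0,0,-0.02,0,0,0,1, 0,0,0,0,0,0,1]'
python3 - <<'E'
from h import *
import pickle
f=grab('wrist');pickle.dump(f,open('wrist2.pkl','wb'));cv2.imwrite('pics/w2.png',f['pixels'][:,:,::-1])
go(.455,-.065,.19)
E
```

```text
time_s: 4.95
eef_pos: [0.6161, -0.0472, 0.1866]
ee_rot: [180.0, 0.0, 101.1]
contact_force: [-0.0, -0.0, -1.0]
finger_gap: 0.144
grasp_force: 39.5
tool shift units [ 0.0266 -0.322  -0.0084] rows>= 2.5853497493895485 yaw 101.05 z-turn units None
```

View pics/w2.png

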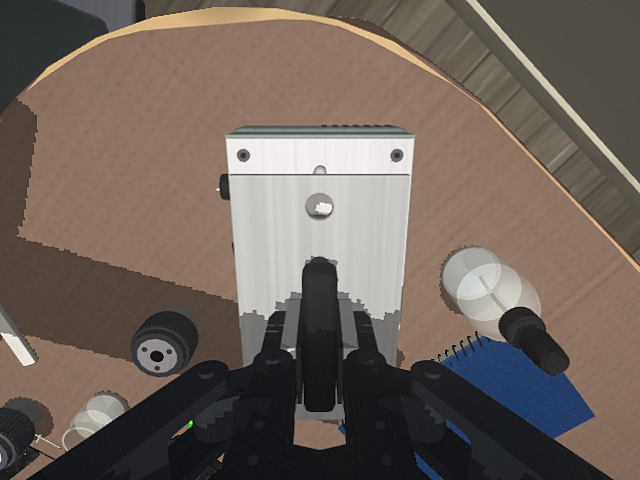

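The cover (white plate, hole at (320,206)) is lifted off its pins and level in the grip. Next I carry it in front of the machine.

```bash
python3 -m jog '[0.003,-0.04,0,0,0,0,1, 0.007,-0.08,0,0,0,0,1, 0.007,-0.08,0,0,0,0,1, 0.007,-0.08,0,0,0,0,1, 0.003,-0.042,0,0,0,0,1, 0,0,0.08,0,0,0,1, 0,0,0.1,0,0,0,1, 0,0,0.08,0,0,0,1, 0,0,0.04,0,0,0,1, 0,0,0,0,0,0,1]' && python3 -m jog '[0,0,0.01,0,0,0,1, 0,0,0.01,0,0,0,1, 0,0,0.006,0,0,0,1, 0,0,0,0,0,0,1]'
```

```text
time_s: 6.25
eef_pos: [0.4522, -0.064, 0.0339]
ee_rot: [-179.7, -0.2, 101.1]
contact_force: [-0.1, -0.2, -1.5]
finger_gap: 0.138
grasp_force: 39.5
time_s: 6.75
eef_pos: [0.4553, -0.0648, 0.0234]
ee_rot: [180.0, -0.0, 101.1]
contact_force: [0.7, 0.2, -0.9]
finger_gap: 0.14
grasp_force: 39.5
```

```bash
python3 -m jog '[0,0,0.003,0,0,0,1, 0,0,0,0,0,0,1, 0,0,0,0,0,0,0.8, 0,0,0,0,0,0,0.6, 0,0,0,0,0,0,0.3, 0,0,0,0,0,0,0, 0,0,0,0,0,0,0, 0,0,0,0,0,0,0]' && python3 -m jog '[0,0,-0.03,0,0,0,0, 0,0,-0.1,0,0,0,0, 0,0,-0.1,0,0,0,0, 0,0,-0.1,0,0,0,0, 0,0,-0.05,0,0,0,0, 0,0,0,0,0,0,0]'
python3 - <<'E'
from h import *
import pickle
for n in ['scene','side','wrist']:
    f=grab(n);pickle.dump(f,open(n+'3.pkl','wb'));cv2.imwrite(f'pics/{n}3.png',f['pixels'][:,:,::-1])
go(.609,-.31,.2)
E
```

```text
time_s: 7.75
eef_pos: [0.4552, -0.0648, 0.0218]
ee_rot: [180.0, -0.0, 101.1]
contact_force: [-0.7, 0.7, 0.4]
finger_gap: 1.0
grasp_force: 0.0
time_s: 8.5
eef_pos: [0.4569, -0.0653, 0.2139]
ee_rot: [179.7, 0.1, 101.1]
contact_force: [0.2, -0.6, 0.4]
finger_gap: 1.002
grasp_force: 0.0
tool shift units [-0.541   0.2094  0.02  ] rows>= 4.643724729709924 yaw 101.05 z-turn units None
```

View pics/wrist3.png

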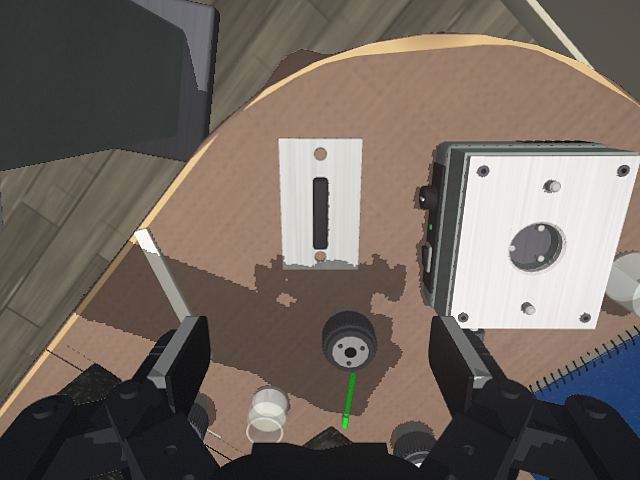

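The cover lies flat on the table at (320,203), handle up. The socket is open at (537,247), its drive pins are visible at about (541,228), (513,248) and (541,258), and the deck pins are at (552,186) and (529,309).

```bash
python3 - <<'E'
from h import *
import pickle
f=pickle.load(open('wrist3.pkl','rb'))
g=f['pixels'].max(2)
roi=g[215:282,500:575]; m=(roi<190).astype(np.uint8)
cs,_=cv2.findContours(m,cv2.RETR_EXTERNAL,cv2.CHAIN_APPROX_NONE);c=max(cs,key=cv2.contourArea).reshape(-1,2)+[500,215]
P=onz(f,c,.075)[:,:2]
(cx,cy),r=cv2.minEnclosingCircle(P.astype(np.float32));print('socket circ',cx,cy,r,len(c))
A=np.c_[P,np.ones(len(P))];s=np.linalg.lstsq(A,(P**2).sum(1),rcond=None)[0];print('fit',s[:2]/2,np.sqrt(s[2]+(s[:2]**2).sum()/4))
q=onz(f,[(552,186),(529,309)],.082);print('covpins',q.mean(0),np.linalg.norm(q[0]-q[1]))
d=onz(f,[(484,171),(623,171),(585,317),(463,317)],.075);print('deck',d.mean(0))
dp=onz(f,[(541,228),(513,248),(541,258)],.067);print(dp,dp.mean(0),[np.degrees(np.arctan2(*(v-dp.mean(0))[[1,0]])) for v in dp],[np.linalg.norm(v-dp.mean(0)) for v in dp])
# A collar in stills
for n,roi in [('scene3',(300,180,355,235)),('side3',(322,292,368,338))]:
    F=pickle.load(open(n+'.pkl','rb'));x0,y0,x1,y1=roi;h=F['pixels'][y0:y1,x0:x1]
    b=(h.min(2)>150).astype(np.uint8);k,l,st,cc=cv2.connectedComponentsWithStats(cv2.morphologyEx(b,cv2.MORPH_CLOSE,np.ones((7,7))))
    if k>1:
        i=1+np.argmax(st[1:,4]);print(n,st[i],cc[i]+[x0,y0],onz(F,[cc[i]+[x0,y0]],.05))
E
```

```text
socket circ 0.6148770451545715 -0.04620233178138733 0.020665662363171577 173
fit [ 0.61553761 -0.0469474 ] 0.01912249257860648
covpins [ 0.61465613 -0.04747544  0.082     ] 0.09475002721824229
deck [ 0.61697186 -0.04800872  0.075     ]
[[ 0.61873449 -0.03377908  0.067     ]
 [ 0.60392241 -0.05294386  0.067     ]
 [ 0.62775264 -0.05664697  0.067     ]] [ 0.61680318 -0.04778997  0.067     ] [np.float64(82.1516210631701), np.float64(-158.19250227534997), np.float64(-38.969331359529335)] [np.float64(0.014143376228924297), np.float64(0.013873601855014156), np.float64(0.01408322113337644)]
side3 [ 13  11  19  18 262] [343.98091603 311.34732824] [[ 0.60868392 -0.31075418  0.05      ]]
```

```bash
python3 -m jog '[-0.045,0.0175,0,0,0,0,0, -0.09,0.035,0,0,0,0,0, -0.09,0.035,0,0,0,0,0, -0.09,0.035,0,0,0,0,0, -0.09,0.035,0,0,0,0,0, -0.09,0.035,0,0,0,0,0, -0.046,0.0175,0.02,0,0,0,0, 0,0,0,0,0,-0.0274,0, 0,0,0,0,0,-0.0274,0, 0,0,0,0,0,-0.0274,0]' && python3 -m jog '[0,0,0,0,0,-0.0274,0, 0,0,0,0,0,-0.0274,0, 0,0,0,0,0,-0.0274,0, 0,0,0,0,0,-0.0274,0, 0,0,0,0,0,-0.0275,0, 0,0,0,0,0,0,0]'
python3 - <<'E'
from h import *
import pickle
f=grab('wrist');pickle.dump(f,open('wrist4.pkl','wb'));cv2.imwrite('pics/wrist4.png',f['pixels'][:,:,::-1])
go(.6087,-.3105,.1,180)
print(proj(f,[.6087,-.3105,.05]))
E
```

```text
time_s: 9.9
eef_pos: [0.6092, -0.3098, 0.199]
ee_rot: [-179.9, -0.2, 131.0]
contact_force: [0.5, -0.4, 0.4]
finger_gap: 0.999
grasp_force: 0.0
time_s: 10.65
eef_pos: [0.6093, -0.3097, 0.1996]
ee_rot: [179.9, -0.2, 179.9]
contact_force: [0.1, 0.0, 0.2]
finger_gap: 0.997
grasp_force: 0.0
tool shift units [ 0.001  -0.0018  0.1999] rows>= 1.5990524267891435 yaw 179.83 z-turn units -0.0005
[[315.32250346 221.96094198]]
```

View pics/wrist4.png

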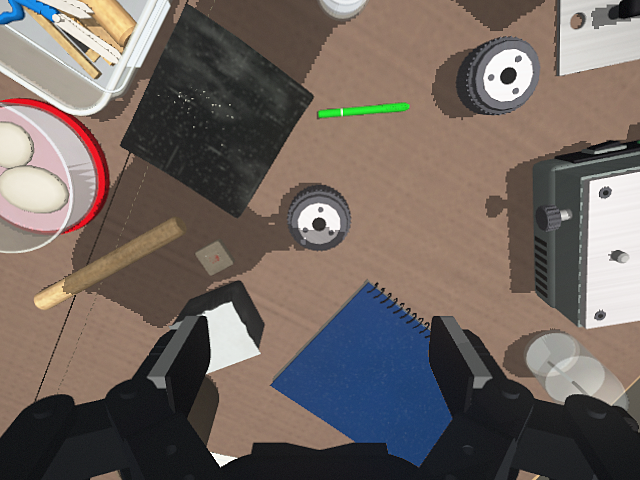

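The collar's bore centre is at (319,224), 4 px right of the prediction, which puts it at about (0.610, −0.308). No obstacle stands under the fingers.

```bash
python3 -m jog '[-0.002,0.004,0.06,0,0,0,0, 0,0,0.1,0,0,0,0, 0,0,0.1,0,0,0,0, 0,0,0.05,0,0,0,0, 0,0,0.027,0,0,0,0, 0,0,0,0,0,0,0.3, 0,0,0,0,0,0,0.6, 0,0,0,0,0,0,1, 0,0,0,0,0,0,1, 0,0,0,0,0,0,1]' 60 && python3 -m jog '[0,0,0,0,0,0,1, 0,0,0,0,0,0,1]'; python3 -c "
from h import *
s=manip.observe();print(s['joint_pos'].round(1),s['eef_pos'],s['contact_force'])"
```

```text
time_s: 11.95
eef_pos: [0.6126, -0.3091, 0.0354]
ee_rot: [-179.9, 0.2, 180.0]
contact_force: [-0.4, 0.4, 5.3]
finger_gap: 0.568
grasp_force: 62.3
time_s: 12.2
eef_pos: [0.6126, -0.3091, 0.0354]
ee_rot: [-179.9, 0.2, 180.0]
contact_force: [-0.5, 0.1, 5.8]
finger_gap: 0.564
grasp_force: 62.3
[-32.1  40.8   5.8  54.8   0.  -32.1] [ 0.61260968 -0.30906501  0.03535895] [-0.54399868  0.14787213  5.84418612]
```

```bash
python3 -m jog '[0,0,-0.03,0,0,0,1, 0,0,-0.09,0,0,0,1, 0,0,-0.1,0,0,0,1, 0,0,-0.07,0,0,0,1, 0,0.04,0,0,0,0,1, 0,0.09,0,0,0,0,1, 0,0.1,0,0,0,0,1, 0,0.1,0,0,0,0,1, 0,0.1,0,0,0,0,1, 0,0.07,0,0,0,0,1]' && python3 -m jog '[-0.007,0.022,0,0,0,0,1, 0,0,0,0,0,0,1]'
python3 - <<'E'
from h import *
import pickle
s=manip.observe();print(s['eef_pos'],s['joint_pos'].round(1),s['finger_gap'])
t=s['eef_pos']; ims=[]
for n in ['wrist','scene','side']:
    f=grab(n);pickle.dump(f,open(n+'5.pkl','wb'))
    u=proj(f,[t+[0,0,.015]])[0];print(n,u)
    r=26 if n!='wrist' else 130
    x,y=int(np.clip(u[0],r,640-r)),int(np.clip(u[1],r,480-r))
    print((x-r,y-r)); ims.append(cv2.resize(f['pixels'][y-r:y+r,x-r:x+r],(260,260),interpolation=2))
cv2.imwrite('pics/c5.png',np.hstack(ims)[:,:,::-1])
E
```

```text
time_s: 13.45
eef_pos: [0.6092, -0.0547, 0.1768]
ee_rot: [179.9, -0.2, -179.9]
contact_force: [0.7, 0.1, -1.0]
finger_gap: 0.571
grasp_force: 62.3
time_s: 13.7
eef_pos: [0.6141, -0.0464, 0.1774]
ee_rot: [-180.0, -0.1, -179.9]
contact_force: [0.6, -0.4, -1.4]
finger_gap: 0.569
grasp_force: 62.3
[ 0.61409281 -0.04640859  0.17741572] [-10.2  27.7   4.8  67.2  -0.  -10.3] 0.5685720505257947
wrist [314.42215159 351.4528162 ]
(184, 220)
scene [244.76946682 245.02878899]
(218, 219)
side [358.3956448  157.59272655]
(332, 131)
```

View pics/c5.png

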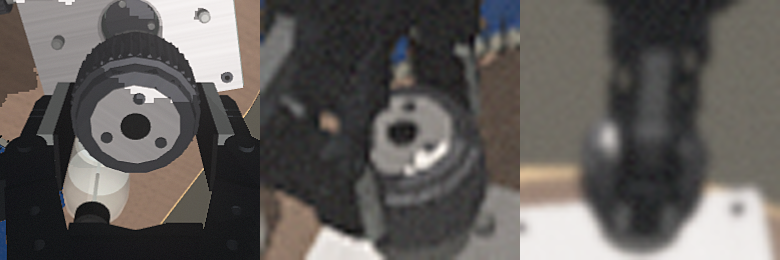

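```bash
python3 - <<'E'
from h import *
import pickle
t=manip.observe()['eef_pos']
W=pickle.load(open('wrist5.pkl','rb'));S=pickle.load(open('scene5.pkl','rb'))
print('tcp',t);a=onz(W,[(319,346)],t[2]+.0146);b=onz(S,[(246.4,245.2)],t[2]+.0146);print(a,b)
# socket from this wrist view? 
g=W['pixels'].max(2);c=proj(W,[.616,-.0478,.075]);print(c, proj(W,[.6087,-.3105,.05]))
go(.616,-.0478,.12,180)
E
```

```text
tcp [ 0.61446258 -0.04830661  0.17788323]
[[ 0.61175601 -0.04475877  0.19248323]] [[ 0.61149575 -0.04736037  0.19248323]]
[[314.29237243 245.72616165]] [[-63.3402723 223.5780699]]
tool shift units [-0.0031  0.001   0.1158] rows>= 0.9264936863913372 yaw 179.92 z-turn units -0.0002
```

```bash
python3 -m jog '[-0.0085,0.001,0,0,0,0,1, 0,0,0.05,0,0,0,1, 0,0,0.05,0,0,0,1, 0,0,0.02,0,0,0,1, 0,0,0,0,0,0,1]' && python3 -m jog '[0,0,0.012,0,0,0,1, 0,0,0.008,0,0,0,1, 0,0,0,0,0,0,1]'
```

```text
time_s: 14.48
eef_pos: [0.6185, -0.0471, 0.1177]
ee_rot: [180.0, -0.1, 180.0]
contact_force: [-0.1, -0.5, -1.2]
finger_gap: 0.565
grasp_force: 62.3
time_s: 14.85
eef_pos: [0.62, -0.0469, 0.1102]
ee_rot: [-180.0, 0.2, -180.0]
contact_force: [-1.0, 0.7, 4.8]
finger_gap: 0.57
grasp_force: 62.9
```

```bash
python3 -m jog '[0.003,-0.001,0,0,0,0,1, 0,0,0,0,0,0,1]' && python3 -m jog '[0.002,-0.001,0,0,0,0,1, 0,0,0,0,0,0,1]'
```

```text
time_s: 15.1
eef_pos: [0.6194, -0.047, 0.1102]
ee_rot: [180.0, 0.3, -180.0]
contact_force: [0.1, 0.9, 6.2]
finger_gap: 0.568
grasp_force: 62.9
time_s: 15.35
eef_pos: [0.619, -0.0472, 0.1101]
ee_rot: [179.9, 0.3, -180.0]
contact_force: [2.6, 1.6, 5.0]
finger_gap: 0.566
grasp_force: 62.9
```

```bash
python3 -m jog '[0.002,-0.001,0,0,0,0,1, 0,0,0,0,0,0,1]' && python3 -m jog '[0.002,-0.002,0,0,0,0,1, 0,0,0,0,0,0,1]';  python3 - <<'E'
from h import *
import pickle
s=manip.observe();print(s['eef_pos'],s['wrist_torque'],s['ee_rot'])
W=grab('wrist');S=grab('scene');D=grab('side');pickle.dump((W,S,D),open('v6.pkl','wb'))
x,y=proj(S,[.616,-.048,.1])[0].astype(int);u,v=proj(D,[.616,-.048,.1])[0].astype(int)
a=cv2.resize(W['pixels'][160:430,190:460],(400,400));b=cv2.resize(S['pixels'][y-40:y+40,x-40:x+40],(400,400),interpolation=2)
print(x-40,y-40)
cv2.imwrite('pics/c6.png',np.hstack([a,b])[:,:,::-1])
E
```

```text
time_s: 15.6
eef_pos: [0.618, -0.0478, 0.1101]
ee_rot: [179.9, 0.3, -180.0]
contact_force: [3.4, 1.9, 6.1]
finger_gap: 0.565
grasp_force: 62.9
time_s: 15.85
eef_pos: [0.617, -0.0487, 0.1101]
ee_rot: [179.9, 0.3, -180.0]
contact_force: [3.2, 2.2, 5.3]
finger_gap: 0.568
grasp_force: 62.9
[ 0.61698827 -0.0486531   0.11007057] [ 0.62731192 -0.70375341 -0.09413326] [ 179.92786197    0.33657166 -179.97691837]
210 237
```

View pics/c6.png

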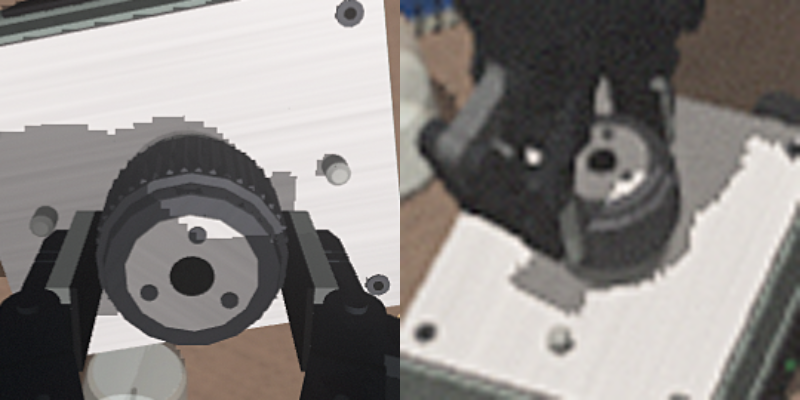

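The collar is resting on the deck edge: wrist bore centre (320,346), cover pins (416,276) and (218,308); scene bore (250,269). I'll compare the collar centre with the midpoint of the pins in the same image.

```bash
python3 - <<'E'
from h import *
import pickle
W,S,D=pickle.load(open('v6.pkl','rb'))
print('wrist collar',onz(W,[(319.6,346.3)],.1247));p=onz(W,[(416.1,276.1),(218.4,308.5)],.083);print(p,'mid',p.mean(0),np.linalg.norm(p[0]-p[1]))
print('scene collar',onz(S,[(250.2,269)],.1247),'pin',onz(S,[(241.6,305)],.083))
E
```

```text
wrist collar [[ 0.61498859 -0.04681287  0.1247    ]]
[[ 0.60659636 -0.00279662  0.083     ]
 [ 0.62311186 -0.09409902  0.083     ]] mid [ 0.61485411 -0.04844782  0.083     ] 0.09278410796488444
scene collar [[ 0.61400958 -0.04832522  0.1247    ]] pin [[6.04811913e-01 3.45296940e-04 8.30000000e-02]]
```

```bash
python3 -m jog '[-0.001,-0.002,0,0,0,0,1, 0,0,0,0,0,0,1]' && python3 -m jog '[-0.002,-0.002,0,0,0,0,1, 0,0,0,0,0,0,1]'
```

```text
time_s: 16.25
eef_pos: [0.617, -0.0492, 0.1099]
ee_rot: [179.9, 0.3, -180.0]
contact_force: [3.6, 2.7, 5.3]
finger_gap: 0.568
grasp_force: 62.9
time_s: 16.5
eef_pos: [0.6173, -0.05, 0.1095]
ee_rot: [179.9, 0.2, -180.0]
contact_force: [2.5, 3.8, 5.2]
finger_gap: 0.569
grasp_force: 62.9
```

```bash
python3 -c "
from h import *
s=manip.observe();print(s['eef_pos'],s['contact_force'],s['wrist_torque'])"
```

```text
[ 0.61726589 -0.04997271  0.10950633] [2.51808671 3.82045439 5.24535045] [ 0.90969446 -0.27981665 -0.06858265]
```

```bash
python3 -m jog '[-0.003,-0.001,0,0,0,0,1, 0,0,0,0,0,0,1]' && python3 -m jog '[0,-0.002,0,0,0,0,1, 0,0,0,0,0,0,1]'; python3 -c "
from h import *
s=manip.observe();print(s['eef_pos'],s['contact_force'],s['wrist_torque'])"
```

```text
time_s: 16.75
eef_pos: [0.618, -0.0511, 0.1083]
ee_rot: [179.9, 0.1, -180.0]
contact_force: [1.6, 2.6, 2.3]
finger_gap: 0.568
grasp_force: 62.5
time_s: 17.0
eef_pos: [0.6179, -0.0513, 0.1084]
ee_rot: [179.8, 0.1, -180.0]
contact_force: [2.6, 6.4, 1.9]
finger_gap: 0.567
grasp_force: 62.6
[ 0.61794674 -0.05131216  0.10841717] [2.61908465 6.4312175  1.94124889] [ 1.36473128 -0.60297006 -0.06502844]
```

```bash
python3 -m jog '[-0.001,0.002,0.004,0,0,0,1, 0,0,0.004,0,0,0,1, 0,0,0,0,0,0,1]' ; python3 -m jog '[-0.001,0.001,0.004,0,0,0,1, 0,0,0.004,0,0,0,1, 0,0,0,0,0,0,1]'
```

```text
time_s: 17.38
eef_pos: [0.6182, -0.0513, 0.1041]
ee_rot: [179.9, 0.0, -180.0]
contact_force: [2.6, 4.0, 1.0]
finger_gap: 0.573
grasp_force: 62.6
time_s: 17.75
eef_pos: [0.6186, -0.0512, 0.1021]
ee_rot: [-180.0, 0.1, 180.0]
contact_force: [-2.6, 4.0, 12.6]
finger_gap: 0.569
grasp_force: 64.0
```

```bash
python3 -m jog '[0,0.002,-0.004,0,0,0,1, 0,0,0,0,0,0,0.8, 0,0,0,0,0,0,0.4, 0,0,0,0,0,0,0.3, 0,0,0,0,0,0,0.3]' && python3 -c "
from h import *
s=manip.observe();print(s['joint_pos'].round(1),s['wrist_torque']);go(.616,-.0498,.102,180)"
```

```text
time_s: 18.38
eef_pos: [0.6177, -0.0504, 0.1017]
ee_rot: [-180.0, -0.1, 180.0]
contact_force: [-0.2, 0.0, 0.0]
finger_gap: 0.703
grasp_force: 0.0
[-10.5  30.8  -1.8  57.5  -0.  -10.5] [0.00493321 0.0233691  0.03235031]
tool shift units [ 0.0035  0.0012 -0.0006] rows>= 0.029809812077601267 yaw 179.98 z-turn units -0.0
```

```bash
python3 -m jog '[0.0035,0.001,0,0,0,0,0.3, 0,0,0,0,0,0,0.6, 0,0,0,0,0,0,1, 0,0,0,0,0,0,1, 0,0,0,0,0,0,1]' 60; python3 -m jog '[0,0,0.001,0,0,0,1, 0,0,0,0,0,0,1]'
```

```text
time_s: 19.0
eef_pos: [0.6167, -0.0497, 0.1026]
ee_rot: [180.0, 0.0, -180.0]
contact_force: [-0.2, 0.1, 4.4]
finger_gap: 0.569
grasp_force: 61.7
time_s: 19.25
eef_pos: [0.6168, -0.0497, 0.1025]
ee_rot: [-180.0, 0.0, -180.0]
contact_force: [-2.7, 0.8, 5.7]
finger_gap: 0.571
grasp_force: 62.1
```

Now I'll turn it under about 5 N of press.

```bash
python3 -m jog '[0,0,0,0,0,0.014,1, 0,0,0,0,0,0.014,1, 0,0,0,0,0,0.014,1, 0,0,0,0,0,0.014,1]'; python3 -m jog '[0,0,0,0,0,0.014,1, 0,0,0,0,0,0.014,1, 0,0,0,0,0,0.014,1, 0,0,0,0,0,0.014,1]'
```

```text
time_s: 19.75
eef_pos: [0.6177, -0.0498, 0.1026]
ee_rot: [180.0, 0.1, 159.7]
contact_force: [-0.5, -0.9, 4.9]
finger_gap: 0.57
grasp_force: 62.0
time_s: 20.25
eef_pos: [0.6177, -0.0499, 0.1026]
ee_rot: [179.9, 0.1, 139.5]
contact_force: [-0.5, -0.8, 4.8]
finger_gap: 0.569
grasp_force: 62.0
```

```bash
for i in 1 2; do python3 -m jog '[0,0,0,0,0,0.014,1, 0,0,0,0,0,0.014,1, 0,0,0,0,0,0.014,1, 0,0,0,0,0,0.014,1]'; done
```

```text
time_s: 20.75
eef_pos: [0.6177, -0.0499, 0.1026]
ee_rot: [179.9, 0.1, 119.4]
contact_force: [-0.2, 0.9, 4.9]
finger_gap: 0.57
grasp_force: 62.0
time_s: 21.25
eef_pos: [0.6177, -0.0498, 0.1025]
ee_rot: [179.9, 0.0, 99.2]
contact_force: [0.1, 0.2, 3.5]
finger_gap: 0.569
grasp_force: 62.0
```

```bash
for i in 1 2; do python3 -m jog '[0,0,0.0005,0,0,0.014,1, 0,0,0,0,0,0.014,1, 0,0,0,0,0,0.014,1, 0,0,0,0,0,0.014,1]'; done; python3 -c "
from h import *
s=manip.observe();print(s['joint_pos'].round(1),s['wrist_torque'])"
```

```text
time_s: 21.75
eef_pos: [0.6171, -0.0499, 0.1013]
ee_rot: [180.0, 0.0, 79.1]
contact_force: [0.6, -0.5, 0.5]
finger_gap: 0.564
grasp_force: 61.8
time_s: 22.25
eef_pos: [0.6179, -0.0498, 0.1026]
ee_rot: [179.8, -0.1, 58.9]
contact_force: [0.4, -0.2, 6.4]
finger_gap: 0.572
grasp_force: 62.5
[-10.5  30.5  -2.   57.3   0.  110.6] [0.04029043 0.0499336  0.0754597 ]
```

It dropped near yaw 79 and rode out again, so I turn back and press there.

```bash
python3 -m jog '[0,0,0,0,0,-0.014,1, 0,0,0,0,0,-0.014,1, 0,0,0,0,0,-0.014,1, 0,0,0,0,0,-0.007,1, 0,0,0,0,0,0,1]'; python3 -m jog '[0,0,0.003,0,0,0,1, 0,0,0.003,0,0,0,1, 0,0,0,0,0,0,1]'; python3 -c "
from h import *
s=manip.observe();print(s['wrist_torque'])"
```

```text
time_s: 22.88
eef_pos: [0.6182, -0.0499, 0.1024]
ee_rot: [179.8, -0.0, 76.7]
contact_force: [0.9, -0.2, 6.2]
finger_gap: 0.569
grasp_force: 62.4
time_s: 23.25
eef_pos: [0.6183, -0.05, 0.1018]
ee_rot: [179.7, -0.0, 76.7]
contact_force: [-4.4, 0.0, 19.1]
finger_gap: 0.568
grasp_force: 63.9
[ 0.155397    1.00176602 -0.00673069]
```

```bash
python3 -m jog '[0,0,-0.004,0,0,0,1, 0,0,0,0,0,-0.007,1, 0,0,0,0,0,-0.007,1, 0,0,0,0,0,0,1]'; for i in 1 2 3; do python3 -m jog '[0,0,0,0,0,-0.007,1, 0,0,0,0,0,0,1]'; done
```

```text
time_s: 23.75
eef_pos: [0.6185, -0.0503, 0.1019]
ee_rot: [179.7, 0.0, 81.7]
contact_force: [-1.2, -0.9, 7.8]
finger_gap: 0.565
grasp_force: 62.6
time_s: 24.0
eef_pos: [0.6185, -0.0503, 0.1017]
ee_rot: [179.8, 0.0, 84.2]
contact_force: [0.4, -1.2, 5.3]
finger_gap: 0.565
grasp_force: 62.4
time_s: 24.25
eef_pos: [0.6165, -0.0497, 0.0998]
ee_rot: [-180.0, -0.0, 86.7]
contact_force: [1.4, -0.4, -1.1]
finger_gap: 0.568
grasp_force: 62.1
time_s: 24.5
eef_pos: [0.6167, -0.0497, 0.0998]
ee_rot: [-180.0, -0.0, 89.2]
contact_force: [1.8, -0.9, -1.9]
finger_gap: 0.565
grasp_force: 62.1
```

It has dropped in at yaw ~87–89. Now pressing down.

```bash
python3 -m jog '[0,0,0.003,0,0,0,1, 0,0,0.003,0,0,0,1, 0,0,0,0,0,0,1]'; python3 -m jog '[0,0,0.004,0,0,0,1, 0,0,0.004,0,0,0,1, 0,0,0,0,0,0,1]'; python3 -c "
from h import *
s=manip.observe();print(s['wrist_torque'])"
```

```text
time_s: 24.88
eef_pos: [0.6168, -0.0498, 0.0976]
ee_rot: [180.0, 0.0, 89.3]
contact_force: [0.3, -1.0, 1.4]
finger_gap: 0.571
grasp_force: 62.3
time_s: 25.25
eef_pos: [0.6168, -0.0499, 0.0939]
ee_rot: [180.0, 0.0, 89.3]
contact_force: [-1.8, -1.1, 5.8]
finger_gap: 0.569
grasp_force: 62.7
[-0.21371937  0.18818279 -0.02241582]
```

```bash
python3 -m jog '[0,0,0.003,0,0,0,1, 0,0,0.003,0,0,0,1, 0,0,0,0,0,0,1]' 80; python3 -m jog '[0,0,0.002,0,0,0,1, 0,0,0.002,0,0,0,1, 0,0,0,0,0,0,1]'
```

```text
time_s: 25.62
eef_pos: [0.6168, -0.05, 0.0928]
ee_rot: [179.9, 0.0, 89.3]
contact_force: [-5.5, -0.2, 15.0]
finger_gap: 0.559
grasp_force: 85.1
time_s: 26.0
eef_pos: [0.6168, -0.05, 0.0927]
ee_rot: [179.8, 0.1, 89.3]
contact_force: [-9.9, 0.1, 25.0]
finger_gap: 0.562
grasp_force: 86.1
```

```bash
python3 -m jog '[0,-0.002,0,0,0,0,1, 0,0,0,0,0,0,1, 0,0,0,0,0,0,1]'; python3 - <<'E'
from h import *
import pickle
s=manip.observe();print(s['wrist_torque'],s['contact_force'],s['eef_pos'])
S=grab('scene');S0=pickle.load(open('scene0.pkl','rb'))
d=np.abs(S['pixels'].astype(int)-S0['pixels']).max(2)
for n,(x,y) in dict(jar=(393,247),spray=(203,255),pen=(352,245),strip=(422,315),B=(341,271),C=(437,252)).items():
    print(n,(d[y-12:y+12,x-10:x+10]>40).mean().round(3))
# collar top hole
x,y=proj(S,[.616,-.049,.107])[0];print('pred top',x,y)
g=S['pixels'][int(y)-12:int(y)+12,int(x)-12:int(x)+12].min(2);b=(g>110).astype(np.uint8);k,l,st,cc=cv2.connectedComponentsWithStats(b);i=1+np.argmax(st[1:,4]);print(st[i],cc[i]+[int(x)-12,int(y)-12])
E
```

```text
time_s: 26.38
eef_pos: [0.6168, -0.05, 0.0927]
ee_rot: [179.7, 0.1, 89.3]
contact_force: [-8.2, 0.3, 24.7]
finger_gap: 0.56
grasp_force: 85.4
[-0.0273264   1.53876638 -0.03261718] [-8.1681006   0.32436287 24.73367174] [ 0.61675138 -0.04997914  0.09270027]
jar 0.19
spray 0.35
pen 0.094
strip 0.319
B 0.248
C 0.385
pred top 250.63314568560685 274.3038635110359
[  3   5  17  16 137] [248.40145985 276.05839416]
```

```bash
python3 - <<'E'
from h import *
import pickle
for n in ['scene','side']:
    for tag,f in [('0',pickle.load(open(n+'0.pkl','rb'))),('3',pickle.load(open(n+'3.pkl','rb'))),('now',grab(n))]:
        a=f['pixels'].astype(int);out=[]
        R={'scene':dict(strip=(405,275,440,355),pen=(340,225,365,262),jar=(380,232,407,262)),'side':dict(strip=(202,225,240,292),pen=(296,282,315,322),jar=(248,286,276,318))}[n]
        for k,(x0,y0,x1,y1) in R.items():
            q=a[y0:y1,x0:x1]
            m=(q[...,1]-q[...,0]>40) if k=='pen' else (q.min(2)>(110 if k=='strip' else 120))
            ys,xs=np.nonzero(m);out.append((k,len(xs),(xs.mean()+x0).round(1) if len(xs) else 0,(ys.mean()+y0).round(1) if len(xs) else 0))
        print(n,tag,out)
E
```

```text
scene 0 [('strip', 521, np.float64(422.9), np.float64(317.7)), ('pen', 83, np.float64(351.6), np.float64(244.4)), ('jar', 269, np.float64(392.7), np.float64(249.3))]
scene 3 [('strip', 441, np.float64(423.0), np.float64(319.6)), ('pen', 20, np.float64(346.8), np.float64(252.8)), ('jar', 287, np.float64(393.8), np.float64(248.7))]
scene now [('strip', 468, np.float64(422.1), np.float64(314.9)), ('pen', 85, np.float64(351.6), np.float64(244.4)), ('jar', 385, np.float64(392.9), np.float64(247.6))]
side 0 [('strip', 2391, np.float64(220.7), np.float64(258.2)), ('pen', 109, np.float64(304.6), np.float64(302.3)), ('jar', 468, np.float64(261.5), np.float64(301.1))]
side 3 [('strip', 1135, np.float64(221.4), np.float64(251.8)), ('pen', 91, np.float64(304.6), np.float64(302.6)), ('jar', 401, np.float64(261.1), np.float64(302.9))]
side now [('strip', 793, np.float64(220.8), np.float64(270.9)), ('pen', 112, np.float64(304.6), np.float64(302.4)), ('jar', 525, np.float64(261.2), np.float64(300.4))]
```

The pen, jar and stick have not moved; the differences are only shadow. The collar is held home against its stop, so I'm handing in.

```bash
python3 -c "
from bench import manip
print(manip.job_done())"
```

```text
the job is handed in; nothing more can be done
None
```

I've handed the job in: the cover lies flat, handle up, on the table in front of the machine, and the farthest collar is keyed on the drive pins and held pushed home against a hard stop at about 25 N; that its rim is flush I judged from the force and height readings only.

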